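# Seat the pitch comb leaf in the stool spindle's thread

## Robot

A 6-joint arm with a two-finger parallel gripper is mounted at the origin on the work surface. World frame = base frame: x ahead of the robot, y to its left, z up, the work surface at z = 0. Lengths are in mm, angles in rad, forces in N, time in s.
With the tool pointing down it reaches from about 325 to 850 mm from the base axis. Payload 4.4 kg.
Tool frame: the origin (TCP) lies midway between the tips of the shut fingers; the grasp point (between the pads) lies 19 mm behind it; z points along the fingers, y is the line along which they close (so a half turn about z gives the same grasp; the last joint's range is limited). The gripper opens to 94 mm and grips with 3 to 60 N. Pads are 16 mm wide; open, the fingers measure 119 mm over their backs; the gripper's body (75 mm by 177 mm) begins 78 mm behind the grasp point.
Start: joints at [-1.472, 0.207, 1.542, -0, 1.393, -0.15], TCP at [141.576, -557.3, 205.447] pointing down, gripper open.
Joint ranges: [-2.73, 2.73], [-0.86, 2.22], [0.23, 2.46], [-1.11, 4.25], [0.08, 2.63], [-2.82, 2.82]. Speed limits (rad/s): [2.79, 2.79, 3.14, 3.14, 3.14, 3.14].

## Interface

Orientations are given as a rotation vector (axis times angle).
In Python, from bench import env gives the robot as it stands. Calls block until the motion is done:
- env.reach(position, orientation): joint-space move of the TCP to a pose.
- env.move_straight(position, frame=None, vel=150, max_force=None): straight line of the TCP; frame=None keeps the orientation; vel is the mean speed in mm/s. With max_force (N) it stops when the force on the tool has changed by that much, and returns True; else False.
- env.move_j(angles): joint-space move.
- env.open() and env.grasp(grip_force=None): open the fingers fully, or close them until they stop; grip_force is the grip in N (None keeps the last).
- env.sleep(seconds).
- env.inverse_kinematics(position, orientation): joint angles nearest the present ones, or None.
- env.snapshot(name): name is "scene" or "top" or "wrist"; returns a dict with "color" (420x560x3 uint8, red, green, blue), "mtx" (3x3 intrinsics, pixels), "dist" ([k1, k2, p1, p2, k3] as OpenCV has them; the pictures are not rectified), "pose" (4x4, takes a point from camera to world coordinates). Camera axes: x right, y up, looking along -z (the intrinsics and any distortion apply to the point x, -y, -z); pixel columns grow to the right and rows downward; lengths in mm; the calibration is good to about 2 mm. A picture is of the moment at which its call begins. There is no depth.
A pose or a line that the arm cannot do raises env.IKError and nothing moves.
- env.job_done(): hands the job in; it is judged then, once.
Trained networks look in a picture, given as the dict that the camera call returned (one of the last four; its "shot" number tells which), for a name from the list of things; names that differ only in an ending like _2 or _b are one class to them, and where a whole thing is asked for, a point or a joint stands for the part that bears it (a point fixed in the world has none). Each returns a list of dicts, best first, with "p" (0 to 1); they miss things now and then, are a little off and sometimes report something else, mostly with a low value. They report only what shows in the picture. A call takes as long as a camera call. They do not tell look-alikes from the thing itself.
- env.silhouettes(picture, name): "region" (420x560 bool, what is visible of it) and "box" ([left, top, right, bottom] in pixels, round what is visible of it).
Readings, each from a call of its own:
- env.current_time(): time.
- env.current_joints(): joint angles.
- env.current_qvel(): joint speeds.
- env.current_joint_efforts(): joint torques, N m.
- env.current_tcp_pos(): TCP position.
- env.current_tcp_rot(): TCP orientation.
- env.current_ft_force(): force on the tool from outside, world axes, zero at the start.
- env.current_torque(): the same for the moment, N m.
- env.current_gripper_width(): finger opening in mm.
- env.current_finger_force(): force on a finger pad.
Only numpy, scipy, OpenCV 4.12 (cv2) and the standard library are available. Lean on these libraries where they do the work, as an engineer would, in place of code of your own. Each camera call takes 0.05 s, during which the arm holds its last target. There are 200 camera calls.

## Task

Take the aluminium comb leaf with the red end out of the rack and set it upright, teeth down, between the blue guide brackets into the thread of the wooden spindle, feeling along the thread until all its teeth drop into the grooves and it sits flat on the crests near the middle. Let go, then prove that it does not rock: with closed fingers press lightly down on top of its red end, then on top of its plain end, and leave it sitting there. Never bear on the spindle or stand with more than 40 N, and do not disturb the other leaf, the vase, the nut or the candle holder.

Things in the scene. Friction and masses are not known exactly. Their poses are not given: they have to be found in the camera images.
- coarse_leaf: Comb leaf to use: aluminium plate 92 mm long (x), 10 thick (y), 52 high (z), red cap on the last 16 mm at +x. Origin: centre of the underside at the tooth tips, z up to the flat top edge. 7 teeth 12 mm apart (x = -36..36), 4 wide, 5.5 tall. Symmetric but for the cap: may be seated either way round. About 0.12 kg. Stands loosely in a rack slot, top 34 mm above the slot walls: pinch across y from above.
- red_end (a point): Middle of the leaf's flat top edge over its last tooth at the red end, 36 mm from mid-length: a place to press.
- plain_end (a point): The same at the leaf's other, plain end, 36 mm from mid-length.
- fine_leaf: The other leaf: brass with a black end, same outside size and origin, 11 finer teeth 7 mm apart; it stands in the rack's other slot. Leave it alone.
- rack: Fixed wooden rack, 116 x 120 mm, 24 mm high. Origin: centre of the underside. Two slots along x, 14 mm wide, centre lines at y = -37 and +37 mm; slot floors 6 mm above the table.
- stand: Fixed rigid checking stand, base 240 (x) x 90 (y) x 12 mm; origin: centre of the underside, on the table. A wooden screw spindle is clamped in it along x, axis at z = 45 mm; end clamps at x = -90 and 90 mm reach z = 64 mm. The leaf's origin is at z = 65 mm when its teeth stand on the crests and at z = 59.5 mm when fully seated; seated, it stands by itself.
- thread (a point): Top line of the spindle's thread above the stand's middle, at crest height (65 mm over the table; axes as the stand). Rigid thread, 40 mm across crests, pitch 12 mm, crests 6 wide, grooves 6 wide and 6 deep, from x = -70 to 70 mm. The spindle's turn is unknown: the nearest seat for the leaf's centre is 2 to 6 mm from here, to +x or -x, with 1 mm play; find it by feel or sight.
- guide (a point): Middle of the guide, 95 mm over the table (axes as the stand). Two pairs of blue brackets (outer faces y = -30 and 30 mm) at x = -37 and 37 mm, each 14 mm long in x, tops at this height and flared over the last 10 mm, leave a slot 16 mm wide in y, centred here. Between the pairs, beside the spindle's middle, nothing stands above it.
- vase: Clear glass vase, 90 mm across, 110 mm high, origin under its centre. Leave alone.
- nut: Plain light wooden nut ring, 68 mm across, 30 mm high, origin under its centre. Leave alone.
- candle_holder: Steel candle holder with a tealight, 90 mm across, 26 mm high, origin under its centre. Leave alone.
Mind the look-alikes: they are no part of the job. Of the things shaped like the coarse_leaf, the aluminium one is meant.

How it is judged (in metres and radians):
On the way, in this order (a step that is already met when the one before it is completed fails the run):
1. the red-ended leaf is lifted clear of the rack (its teeth more than 60 mm above the table) (height (world z) of coarse_leaf above 0.06 m), for 0.1 s.
2. the leaf is seated in the thread, upright and flat, and let go (z of coarse_leaf in the frame of stand between 0.057 and 0.0612 m and x of coarse_leaf in the frame of stand between -0.022 and 0.022 m and y of coarse_leaf in the frame of stand between -0.006 and 0.006 m and angle between coarse_leaf's own x axis and vertical between 1.541 and 1.601 rad and angle between coarse_leaf's own z axis and vertical below 0.12 rad and angle between the x axis of coarse_leaf and the x axis of stand, either way round below 0.12 rad and contact force between the fingers and coarse_leaf below 0.05 N), for 0.2 s.
3. a downward press of more than 2 N with the fingertips on top of the red end, 22 mm or more from mid-length, the leaf staying seated (contact force between the fingers and coarse_leaf above 2 N and x of the grasp point in the frame of coarse_leaf above 0.022 m and z of the grasp point in the frame of coarse_leaf above 0.06 m and z of coarse_leaf in the frame of stand between 0.057 and 0.0612 m and x of coarse_leaf in the frame of stand between -0.022 and 0.022 m and y of coarse_leaf in the frame of stand between -0.006 and 0.006 m and angle between coarse_leaf's own x axis and vertical between 1.541 and 1.601 rad and angle between coarse_leaf's own z axis and vertical below 0.12 rad and angle between the x axis of coarse_leaf and the x axis of stand, either way round below 0.12 rad), for 0.1 s.
4. the same on top of the plain end (contact force between the fingers and coarse_leaf above 2 N and x of the grasp point in the frame of coarse_leaf below -0.022 m and z of the grasp point in the frame of coarse_leaf above 0.06 m and z of coarse_leaf in the frame of stand between 0.057 and 0.0612 m and x of coarse_leaf in the frame of stand between -0.022 and 0.022 m and y of coarse_leaf in the frame of stand between -0.006 and 0.006 m and angle between coarse_leaf's own x axis and vertical between 1.541 and 1.601 rad and angle between coarse_leaf's own z axis and vertical below 0.12 rad and angle between the x axis of coarse_leaf and the x axis of stand, either way round below 0.12 rad), for 0.1 s.
At the end, for the whole second after the job is handed in: The red-ended leaf rests released in the thread: origin 57.0 to 61.2 mm above the stand's underside, within 22 mm of its middle along x and 6 mm along y, long axis within 0.03 rad of level and 0.12 rad of the spindle's axis (either way), upright within 0.12 rad (z of coarse_leaf in the frame of stand between 0.057 and 0.0612 m and x of coarse_leaf in the frame of stand between -0.022 and 0.022 m and y of coarse_leaf in the frame of stand between -0.006 and 0.006 m and angle between coarse_leaf's own x axis and vertical between 1.541 and 1.601 rad and angle between coarse_leaf's own z axis and vertical below 0.12 rad and angle between the x axis of coarse_leaf and the x axis of stand, either way round below 0.12 rad and linear speed of coarse_leaf below 0.01 m/s); the robot touches nothing.
It fails at once if the leaf bears on the stand or spindle with more than 40 N (contact force between coarse_leaf and stand above 40 N).
It fails at once if the fingers bear on the stand or spindle with more than 40 N (contact force between the fingers and stand above 40 N).
It fails at once if the brass leaf, the vase, the nut or the candle holder is moved more than 20 mm (distance of any of fine_leaf, vase, nut, candle_holder from where it was at the start of the episode above 0.02 m).
It fails at once if the brass leaf, the vase, the nut or the candle holder is tipped more than 0.35 rad (angle between any of fine_leaf, vase, nut, candle_holder's own z axis and vertical above 0.35 rad).
It also fails if it takes over 64 s, if anything falls off the work surface, if the arm or the gripper's body presses on something with over 40 N, if the wrist force passes 120 N, or if a joint passes its speed limit or range.

## Working session

There is one attempt and no reset: what is moved stays moved. The work goes in short steps, each a Python script; the robot and the scene stay as the last script left them, time stands still between calls to the robot, and variables do not carry over. Pictures are saved under pics/ and viewed, at most 10 in all, crops included, and the job is handed in when it is done.

```bash
mkdir -p pics; ls; cat > h.py <<'E'
from bench import env
import numpy as np, cv2
def save(s,n,crop=None,k=1):
    im=s["color"][:,:,::-1]
    if crop: l,t,r,b=crop; im=im[t:b,l:r]
    cv2.imwrite(f"pics/{n}.png",cv2.resize(im,None,fx=k,fy=k,interpolation=cv2.INTER_CUBIC))
def ray(s,uv,z):
    """world point on plane z for pixel(s)"""
    p=cv2.undistortPoints(np.float64(uv).reshape(-1,1,2),np.float64(s["mtx"]),np.float64(s["dist"])).reshape(-1,2)
    T=np.array(s["pose"]); d=np.c_[p[:,0],-p[:,1],-np.ones(len(p))]@T[:3,:3].T
    return T[:3,3]+d*((z-T[2,3])/d[:,2:])
def proj(s,P):
    T=np.array(s["pose"]); c=(np.float64(P).reshape(-1,3)-T[:3,3])@T[:3,:3]
    c=c*[1,-1,-1]
    return cv2.projectPoints(c,np.zeros(3),np.zeros(3),np.float64(s["mtx"]),np.float64(s["dist"]))[0].reshape(-1,2)
E
python3 - <<'E'
from h import *
a=env.snapshot("scene");b=env.snapshot("top")
cv2.imwrite("pics/a.png",cv2.resize(np.hstack([a["color"],b["color"]])[:,:,::-1],(800,300)))
save(b,"top",None,1.4)
for s,n in((a,"scene"),(b,"top")):
    print(n,np.round(s["pose"],2).tolist())
    for t in["coarse_leaf","fine_leaf","rack","stand","vase","nut","candle_holder"]:
        print(t,[(round(float(d["p"]),2),np.round(d["box"]).tolist()) for d in env.silhouettes(s,t)[:3]])
print(env.current_time())
E
```

```text
pics
scene [[0.75, -0.46, 0.47, 1015.92], [0.66, 0.51, -0.55, -519.81], [0.02, 0.72, 0.69, 733.12], [0.0, 0.0, 0.0, 1.0]]
coarse_leaf [(0.94, [166.0, 220.0, 202.0, 262.0]), (0.7, [225.0, 266.0, 283.0, 300.0]), (0.68, [228.0, 200.0, 273.0, 242.0])]
fine_leaf [(0.67, [136.0, 243.0, 172.0, 286.0])]
rack [(0.83, [124.0, 233.0, 218.0, 300.0])]
stand [(0.76, [259.0, 143.0, 381.0, 211.0])]
vase [(0.18, [125.0, 232.0, 218.0, 301.0])]
nut [(0.89, [206.0, 171.0, 239.0, 205.0])]
candle_holder [(0.81, [376.0, 231.0, 422.0, 268.0]), (0.32, [126.0, 234.0, 219.0, 304.0])]
top [[0.03, 0.99, -0.13, 427.49], [-1.0, 0.03, -0.01, -2.82], [-0.0, 0.13, 0.99, 1137.97], [0.0, 0.0, 0.0, 1.0]]
coarse_leaf [(0.72, [273.0, 227.0, 315.0, 231.0]), (0.71, [323.0, 170.0, 360.0, 197.0]), (0.63, [343.0, 230.0, 358.0, 274.0])]
fine_leaf [(0.75, [378.0, 229.0, 390.0, 272.0])]
rack [(0.86, [335.0, 224.0, 393.0, 280.0])]
stand [(0.96, [171.0, 165.0, 245.0, 281.0])]
vase [(0.61, [330.0, 78.0, 366.0, 126.0])]
nut [(0.92, [263.0, 266.0, 292.0, 300.0])]
candle_holder [(0.88, [208.0, 105.0, 248.0, 144.0])]
0.8
```

View pics/top.png

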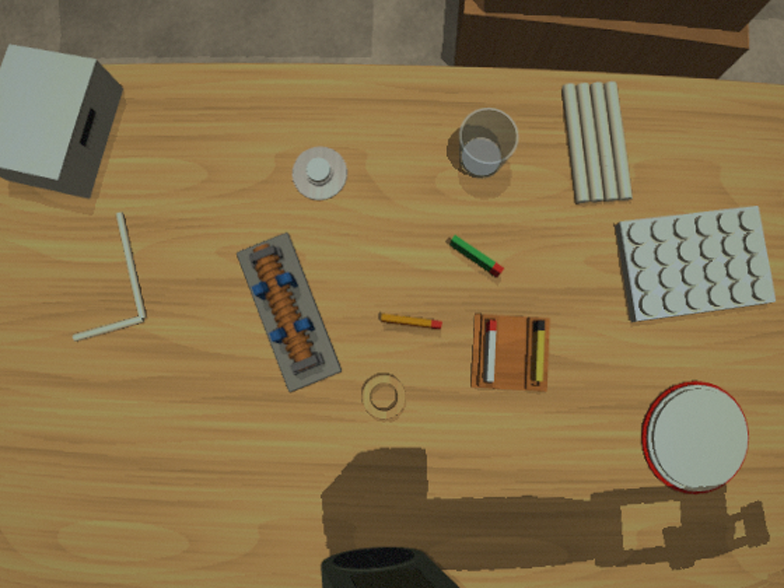

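View pics/a.png

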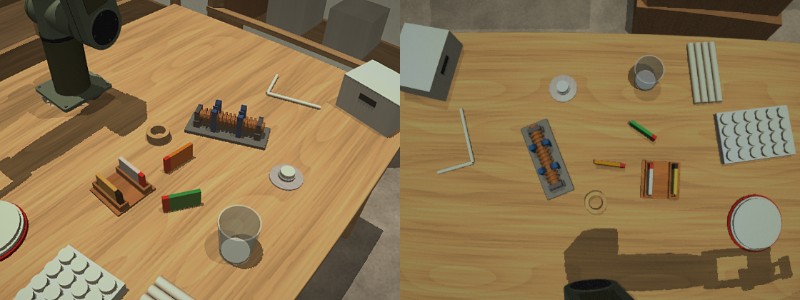

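The silver leaf with a red cap stands in the rack's left slot, at top-view pixel about (350,252). Candidates in unscaled top-view pixels:
- silver with red end, in the rack (350,252)
- brass with black end, in the rack (384,250)
- orange with red end, loose (293,229)
- green with red end, loose (340,183)

I choose the aluminium one at (350,252). The stand is at (208,223), turned about 17° from the vertical of the picture.

```bash
python3 - <<'E'
from h import *
b=env.snapshot("top")
save(b,"crop",(255,155,405,290),4)
def axis(m,z):
    ys,xs=np.nonzero(m); r=cv2.minAreaRect(np.float32(np.c_[xs,ys])); P=ray(b,cv2.boxPoints(r),z)
    c=P.mean(0); e=max((P[1]-P[0],P[2]-P[1]),key=np.linalg.norm)
    return np.round(c,1),round(float(np.degrees(np.arctan2(e[1],e[0]))),1),np.linalg.norm(P[1]-P[0]).round(),np.linalg.norm(P[2]-P[1]).round()
for t,z in(("stand",12),("rack",24),("coarse_leaf",58),("fine_leaf",58)):
    for d in env.silhouettes(b,t): print(t,round(float(d["p"]),2),np.round(d["box"]),axis(d["region"],z))
im=b["color"].astype(int); R,G,B=im[...,0],im[...,1],im[...,2]
blue=(B>R+30)&(B>G+15); blue[:165]=0;blue[285:]=0;blue[:,:170]=0;blue[:,250:]=0
n,l,st,ce=cv2.connectedComponentsWithStats(blue.astype(np.uint8))
print([(s[4],ray(b,c,93).round(1).tolist()) for s,c in zip(st[1:],ce[1:]) if s[4]>5])
print(env.current_tcp_rot())
E
```

```text
stand 0.75 [169. 165. 246. 281.] (array([525.9, 176.2,  12. ]), -156.6, np.float64(94.0), np.float64(239.0))
stand 0.32 [208. 102. 244. 143.] (array([751.5, 133.8,  12. ]), -134.4, np.float64(84.0), np.float64(86.0))
rack 0.96 [337. 226. 391. 279.] (array([ 471.4, -173.1,   24. ]), -91.1, np.float64(118.0), np.float64(118.0))
coarse_leaf 0.96 [321. 170. 359. 199.] (array([ 613.2, -113.5,   58. ]), -123.8, np.float64(20.0), np.float64(90.0))
coarse_leaf 0.7 [346. 227. 358. 272.] (array([ 472.4, -136.4,   58. ]), -1.7, np.float64(90.0), np.float64(17.0))
coarse_leaf 0.54 [271. 224. 316. 235.] (array([512.8, -17.3,  58. ]), -95.3, np.float64(14.0), np.float64(89.0))
fine_leaf 0.93 [377. 228. 392. 273.] (array([ 473.2, -208.4,   58. ]), -3.1, np.float64(93.0), np.float64(21.0))
[(np.int32(68), [[567.3, 170.0, 93.0]]), (np.int32(72), [[551.5, 206.2, 93.0]]), (np.int32(73), [[500.4, 140.9, 93.0]]), (np.int32(77), [[484.3, 177.1, 93.0]])]
[-3.11729309e+00 -3.89776733e-01 -7.64000033e-05]
```

View pics/crop.png

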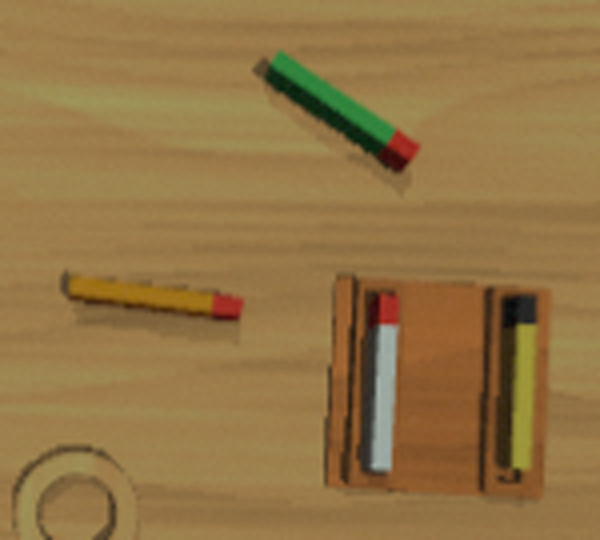

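The crop confirms the choice: the aluminium leaf is the grey one with the red cap at about (383,385) in the crop, standing in the rack slot with its red end away from the robot. Next I take wrist looks over the stand and then over the leaf.

```bash
cat >> h.py <<'E'
from scipy.spatial.transform import Rotation as Ro
def down(deg):
    a=np.radians(deg); c,s=np.cos(a),np.sin(a)
    return Ro.from_matrix(np.array([[c,s,0],[s,-c,0],[0,0,-1.]])).as_rotvec()
E
python3 - <<'E'
from h import *
import pickle
env.reach([526,174,330],down(23.4)); w=env.snapshot("wrist"); 
print(np.round(w["pose"],2).tolist(),np.round(w["mtx"]).tolist(),env.current_time())
env.reach([472,-136,210],down(-1.5)); v=env.snapshot("wrist"); print(env.current_time())
pickle.dump((w,v),open("wv.pkl","wb"))
cv2.imwrite("pics/wv.png",cv2.resize(np.hstack([w["color"],v["color"]])[:,:,::-1],(800,300)))
save(w,"w",None,1.42)
for s,n,z in((w,"stand",12),(v,"coarse_leaf",58),(v,"fine_leaf",58)):
  for d in env.silhouettes(s,n)[:3]:
    ys,xs=np.nonzero(d["region"]); r=cv2.minAreaRect(np.float32(np.c_[xs,ys])); P=ray(s,cv2.boxPoints(r),z)
    e=max((P[1]-P[0],P[2]-P[1]),key=np.linalg.norm)
    print(n,d["p"],np.round(d["box"]),P.mean(0).round(1),np.degrees(np.arctan2(e[1],e[0])).round(1),np.linalg.norm(P[1]-P[0]).round(),np.linalg.norm(P[2]-P[1]).round())
E
```

```text
[[0.4, 0.89, 0.21, 587.36], [-0.92, 0.38, 0.09, 199.36], [0.0, -0.23, 0.97, 509.4], [0.0, 0.0, 0.0, 1.0]] [[343.0, 0.0, 276.0], [0.0, 343.0, 204.0], [0.0, 0.0, 1.0]] 4.0333
5.3583
stand 0.68 [246.  85. 308. 248.] [527.4 174.2  12. ] -155.5 87.0 237.0
coarse_leaf 0.85 [111. 142. 214. 160.] [516.3 -26.8  58. ] -95.0 15.0 98.0
coarse_leaf 0.71 [209.   0. 297.  71.] [ 615.  -118.5   58. ] -124.1 18.0 94.0
coarse_leaf 0.68 [277. 146. 289. 238.] [ 472.8 -142.1   58. ] 179.0 11.0 95.0
fine_leaf 0.92 [343. 139. 366. 239.] [ 474.  -211.4   58. ] -2.8 94.0 19.0
fine_leaf 0.59 [  0.  80.  91. 253.] [498.7 123.   58. ] -156.7 85.0 149.0
```

View pics/wv.png

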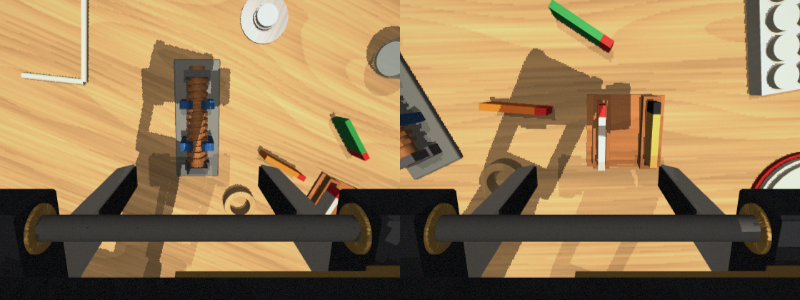

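```bash
python3 - <<'E'
from h import *
import pickle
w,v=pickle.load(open("wv.pkl","rb"))
im=w["color"].astype(int); R,G,B=im[...,0],im[...,1],im[...,2]
blue=((B>R+30)&(B>G+15)).astype(np.uint8)
n,l,st,ce=cv2.connectedComponentsWithStats(blue)
P=[(s[4],ce_.round(),ray(w,ce_,90).round(1)[0]) for s,ce_ in zip(st[1:],ce[1:]) if s[4]>15]
for p in P: print(p)
save(w,"wz",(225,75,330,260),4 if 0 else 3.2)
# rectified view of the crest plane z=65, stand frame, 4 px/mm
c=np.array([526.5,174.]);a=np.radians(23.5);ex=np.array([np.cos(a),np.sin(a)]);ey=np.array([-ex[1],ex[0]])
X,Y=np.meshgrid(np.arange(-95,95,.25),np.arange(30,-30,-.25))
Q=np.c_[(c+X.reshape(-1,1)*ex+Y.reshape(-1,1)*ey),np.full(X.size,65.)]
uv=proj(w,Q).astype(np.float32).reshape(*X.shape,2)
o=cv2.remap(w["color"],uv[...,0],uv[...,1],cv2.INTER_CUBIC)
for x in range(-90,91,10): cv2.line(o,(int((x+95)*4),0),(int((x+95)*4),12 if x else 25),(255,255,0),1)
# leaf top rectified
X,Y=np.meshgrid(np.arange(-60,60,.25),np.arange(30,-30,-.25))
uv=proj(v,np.c_[472+X.ravel(),-140+Y.ravel(),np.full(X.size,58.)]).astype(np.float32).reshape(*X.shape,2)
q=cv2.remap(v["color"],uv[...,0],uv[...,1],cv2.INTER_CUBIC)
for x in range(-50,51,10): cv2.line(q,(int((x+60)*4),0),(int((x+60)*4),12 if x else 25),(255,255,0),1)
for y in range(-20,21,10): cv2.line(q,(0,int((30-y)*4)),(12 if y else 25,int((30-y)*4)),(255,255,0),1)
O=np.zeros((480,760,3),np.uint8);O[:240]=o;O[240:,:480]=q
cv2.imwrite("pics/rect.png",O[:,:,::-1])
E
```

```text
(np.int32(201), array([260., 146.]), array([555.1, 206.5,  90. ]))
(np.int32(207), array([291., 146.]), array([570.1, 171.8,  90. ]))
(np.int32(255), array([260., 203.]), array([489.4, 179. ,  90. ]))
(np.int32(255), array([291., 203.]), array([505.1, 143.1,  90. ]))
```

View pics/rect.png

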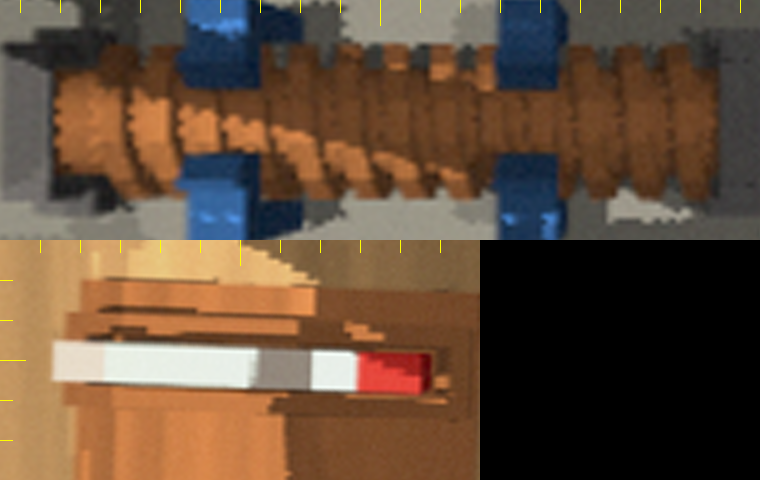

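The wrist views show the leaf in its slot, centred near (472.5, -141), and the brackets centred near (527, 174) with yaw 23.5°. The thread shows in the rectified view, but I will find the seat by feel. Grasping now.

```bash
python3 - <<'E'
from h import *
import pickle
R=down(-1.8)
env.move_straight([472.5,-141,80],R)
print(env.move_straight([472.5,-141,32],vel=60,max_force=8),env.current_tcp_pos())
env.grasp(30); print(env.current_gripper_width(),env.current_finger_force())
f0=env.current_ft_force()
env.move_straight([472.5,-141,165],vel=120)
print(env.current_gripper_width(),f0,env.current_ft_force(),env.current_time())
env.reach([527,174.1,165],down(23.5))
w=env.snapshot("wrist");a=env.snapshot("scene")
c=cv2.resize(a["color"][110:250,230:420],(570,420),interpolation=cv2.INTER_CUBIC)
cv2.imwrite("pics/held.png",cv2.resize(np.hstack([w["color"],c])[:,:,::-1],(800,297)))
pickle.dump((w,a),open("held.pkl","wb")); print(env.current_time(),env.current_ft_force())
E
```

```text
False [ 472.84790764 -141.19012993   32.23599664]
9.852960967102305 29.998293220996857
9.877053200841882 [-0.30481302 -0.4345323   0.16751083] [ 0.38231661  0.39302459 -0.40311303] 9.9833
11.3 [ 0.11008005  0.04852139 -1.06600302]
```

View pics/held.png

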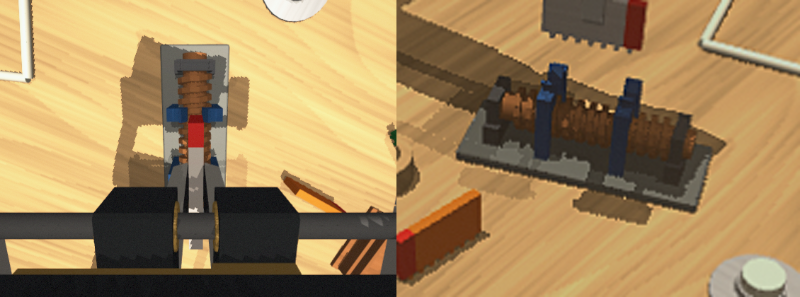

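The leaf is held upright, red end toward the stand's +x, lined up above the bracket slot. Next I feel along the thread.

```bash
cat > feel.py <<'E'
from h import *
a=np.radians(23.5); ex=np.array([np.cos(a),np.sin(a),0]); C=np.array([527,174.1,0])
def at(x,z): return C+ex*x+[0,0,z]
def feel(xs,zc=None):
    for x in xs:
        env.move_straight(at(x,zc+1.5),vel=40)
        h=env.move_straight(at(x,zc-6.5),vel=20,max_force=6)
        p=env.current_tcp_pos(); print(x,h,p.round(2),env.current_ft_force().round(1),round(env.current_time(),1))
        if p[2]<zc-2.5: return x
E
python3 - <<'E'
from feel import *
h=env.move_straight(at(-6,100),vel=80,max_force=5); print(h,env.current_tcp_pos(),env.current_ft_force())
if not h:
    h=env.move_straight(at(-6,82),vel=25,max_force=5); z=env.current_tcp_pos()[2]; print(h,z,env.current_ft_force(),env.current_time())
    if 86<z<95: print(feel(np.arange(-5.2,-2,.8),z))
E
```

```text
False [522.13366289 171.83967862 100.59202801] [-0.443282   -0.08272475 -1.97747113]
True 90.95070819525803 [ 0.07839133 -0.79892565  3.70307596] 12.7333
-5.2 True [521.97 171.97  90.91] [-0.7  0.3  4.1] 13.2
-4.4 True [522.59 172.26  90.96] [-1.1 -0.6  4.4] 13.7
-3.6000000000000005 True [523.3  172.59  91.03] [-0.9  0.1  3.7] 14.2
-2.8000000000000007 True [523.97 172.89  91.08] [-1.3 -0.4  3.9] 14.7
None
```

Crest contact came at 91, as expected. I continue along the thread.

```bash
python3 - <<'E'
from feel import *
print(feel(np.arange(-2.2,7.6,.7),91.0))
E
```

```text
-2.2 True [524.56 173.14  91.14] [-0.9  0.1  4.2] 15.1
-1.5000000000000002 True [525.2  173.42  91.09] [-0.9 -0.1  3.8] 15.6
-0.8000000000000003 True [525.87 173.63  85.62] [0.1 0.1 3.3] 16.2
-0.8000000000000003
```

It dropped to 85.6, which is fully seated. I release, retreat and look.

```bash
python3 - <<'E'
from feel import *
import pickle
env.open(); p=env.current_tcp_pos(); print(p,env.current_gripper_width(),env.current_ft_force())
env.move_straight([p[0],p[1],150],vel=80)
env.grasp(5); env.move_straight(at(-0.8-60,220),vel=200)
w=env.snapshot("wrist");a=env.snapshot("scene");pickle.dump((w,a),open("rel.pkl","wb"))
c=cv2.resize(a["color"][110:250,230:420],(570,420),interpolation=cv2.INTER_CUBIC)
cv2.imwrite("pics/rel.png",cv2.resize(np.hstack([w["color"],c])[:,:,::-1],(800,297)))
print(env.current_time())
for d in env.silhouettes(w,"coarse_leaf")[:3]:
    ys,xs=np.nonzero(d["region"]); r=cv2.minAreaRect(np.float32(np.c_[xs,ys])); P=ray(w,cv2.boxPoints(r),111.5)
    print(d["p"],d["box"],P.mean(0).round(1),P.round(0).tolist())
E
```

```text
[525.04124573 173.52316649  84.84635808] 93.9820289643327 [0.44534665 0.35883152 0.29034414]
20.6583
0.82 [391.0, 180.7, 481.2, 237.8] [518.5  19.4 111.5] [[519.0, 65.0, 112.0], [528.0, 64.0, 112.0], [518.0, -26.0, 112.0], [509.0, -26.0, 112.0]]
0.75 [269.4, 71.4, 284.0, 187.2] [524.7 172.4 111.5] [[564.0, 196.0, 112.0], [569.0, 186.0, 112.0], [485.0, 149.0, 112.0], [480.0, 160.0, 112.0]]
0.66 [529.4, 116.8, 558.2, 189.3] [595.6 -38.1 111.5] [[616.0, -9.0, 112.0], [626.0, -32.0, 112.0], [576.0, -68.0, 112.0], [565.0, -43.0, 112.0]]
```

View pics/rel.png

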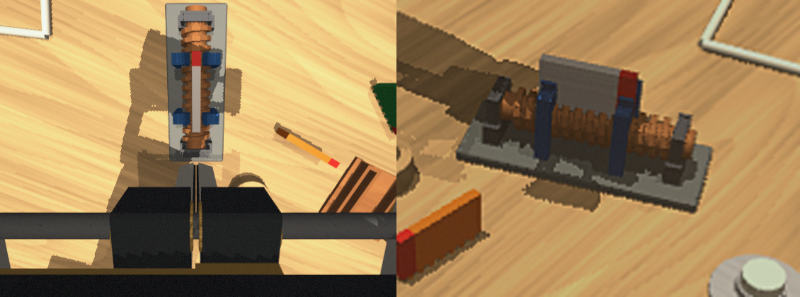

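The leaf stands released and level in the thread, with its red end at about (195,58) in the wrist panel and its centre near (525.4, 173.2). Now the presses: red end, then plain end.

```bash
python3 - <<'E'
from feel import *
c=np.array([525.4,173.3,0])
for s in(34,-34):
    q=c+ex*s
    env.move_straight(q+[0,0,150 if s<0 else 170],down(23.5),vel=150)
    env.move_straight(q+[0,0,118],vel=80)
    h=env.move_straight(q+[0,0,107],vel=12,max_force=8)
    for _ in range(3):
        env.sleep(.15); print(s,h,env.current_tcp_pos().round(2),env.current_ft_force().round(2))
    env.move_straight(q+[0,0,150],vel=60)
env.move_straight(c-ex*60+[0,0,220],vel=150)
w=env.snapshot("wrist");a=env.snapshot("scene")
g=cv2.resize(a["color"][110:250,230:420],(570,420),interpolation=cv2.INTER_CUBIC)
cv2.imwrite("pics/end.png",cv2.resize(np.hstack([w["color"],g])[:,:,::-1],(800,297))); print(env.current_time())
E
```

```text
34 True [556.75 186.85 111.75] [-0.75 -1.2   5.98]
34 True [556.77 186.85 111.76] [-2.45 -0.26  5.7 ]
34 True [556.77 186.85 111.76] [-1.2  -1.09  6.14]
-34 True [494.32 159.69 111.73] [-1.19 -0.33  5.86]
-34 True [494.32 159.71 111.73] [-0.72 -0.14  5.24]
-34 True [494.34 159.72 111.74] [0.24 0.07 6.  ]
27.9917
```

View pics/end.png

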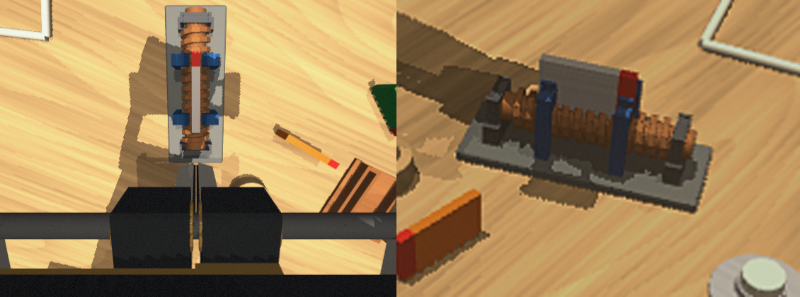

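Both ends held about 6 N at the same height (111.75 and 111.73), so the leaf does not rock. The picture shows it unmoved, with the red end at (195,60). Handing in.

```bash
python3 -c "
from bench import env
print(env.job_done())"
```

```text
the job is handed in; nothing more can be done
None
```

The red-ended aluminium leaf sits fully seated and released in the spindle thread, did not rock when pressed with about 6 N on each end, and the job was handed in at about 28 s; the hand-in call gave no verdict.

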